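# Fold up the bicycle lock and clamp it on the carrier

## Task

With the folding bicycle lock lying on the bench, fold it up link by link from the free end: the last link flush onto its neighbour, then those two onto the next, then all of them onto the bottom link with the keyed head; do not lift the lock before it is folded. Then lay it lengthways on the carrier's deck and slide it, rounded nose first, under the sprung clamp bar until the nose is well past the bar, and let go so that it lies flat on the deck, held down by the bar, with the keyed head sticking out. Leave the other things on the bench where they are.

Things in the scene. Friction and masses are not known exactly. Their poses are not given: they have to be found in the camera images.
- lock: Bottom link of the folding lock: dark grey, 28 mm wide, 6 mm thick; origin on its underside midway between its end pins, +x to the rounded nose, z up. Pin 1 at x +55 mm, nose end at x +69 mm. Black head with brass key cylinder at x -105 to -71 mm, 30 mm wide, 27 mm high. Loose, whole lock 0.4 to 0.7 kg; folded it is 174 x 30 x 27 mm, weight centre near x -30 mm.
- lock_mid (a point): Centre of the folded stack: 13 mm above the bottom link's underside, midway between its end pins; axes as lock. When folded, a good grasp is across the stack 60 mm from here towards the head (28 mm wide, 25.5 mm high there).
- lock_nose (a point): Rounded nose end of the bottom link, 69 mm in +x from the origin of lock, 13 mm above its underside.
- pin1 (a point): Rivet joining the bottom link and link 2, at mid thickness of link 2; its x axis runs along link 2 to pin 2. The four links are riveted one above the other like a folding rule, each 6.5 mm higher than the one before, each 28 mm wide and 6 mm thick, pins 110 mm apart, round ends 14 mm beyond the pins.
- pin2 (a point): Rivet joining links 2 and 3, at mid thickness of link 3; its x axis runs along link 3 to pin 3. While spread out the lock leans by up to about 6 degrees, until an outer link touches the bench, so heights vary.
- pin3 (a point): Rivet joining links 3 and 4, at mid thickness of link 4; its x axis runs along link 4 to the free tip.
- lock_tip (a point): Centre of the bare steel eye at the free end of link 4 (the top link, marked with a thin orange line), 110 mm from pin 3; the link ends 14 mm beyond.
- link2 (a joint): Opening angle of link 2 from the bottom link: 0 = folded flush over it (a stop), growing as it opens. It folds shut counter-clockwise about pin 1, seen from above. Light friction (about 0.045 N m), stays where left.
- link3 (a joint): Same for link 3 about pin 2, relative to link 2 (0 = flush over link 2, a stop); folds shut clockwise seen from above; friction about 0.035 N m.
- link4 (a joint): Same for link 4 (free end) about pin 3, relative to link 3 (0 = flush over link 3, a stop); folds shut counter-clockwise seen from above; friction about 0.025 N m.
- carrier: Bicycle luggage carrier screwed to the bench: two dark side rails 120 mm apart, a flat bright deck 335 x 76 mm whose top is 32 mm above the bench. Origin on the bench under the middle of the deck; +x points along the deck from its open end (x -168 mm) to the clamp's hinge (x +120 mm), z up. It does not move.
- deck_end (a point): Middle of the deck's open end, on the deck's top surface; axes as carrier. The lock goes in here moving in +x.
- clamp_bar (a point): Middle of the clamp's steel cross bar (8 mm thick, 68 mm wide), at rest at carrier x -50 mm, 6 mm above the deck (2 mm gap). A smooth red tongue 66 mm wide slopes up from the bar towards the open end, ending 45 mm before the bar, its underside there about 33 mm above the deck: a folded lock slid along the deck under the tongue lifts the clamp by itself.
- clamp (a joint): Clamp angle, 0 at rest, growing as the bar is lifted (hinge 170 mm from the bar, at carrier x +120 mm). Spring: about 3 to 5 N downward at the bar; 0.14 when the folded lock is under it, the tongue's end then standing about 70 mm above the deck.
- torch: Black torch standing on its lens, 54 mm across, 150 mm tall, loose. Origin at the centre of its foot. Leave alone.
- cup: Red plastic cup, 76 mm across, 95 mm tall, loose. Leave alone.
- brush: Brush with wooden handle, 200 mm, lying at the back, loose. Leave alone.
- wrench: Steel wrench, 190 mm, lying at the right, loose. Leave alone.
- oil: White oil bottle with red cap, 48 mm across, 120 mm tall, standing at the left, loose. Leave alone.
- lever: Blue plastic tyre lever, 115 mm long, 20 mm wide, 9 mm thick, lying between the lock's far side and the carrier, loose. Leave alone.
Mind the look-alikes: they are no part of the job. What is shaped like the lock but red is not meant.

How it is judged:
On the way, in this order (a step that is already met when the one before it is completed fails the run):
1. link 4 (free end) is folded flush onto link 3, the other two joints still open (value of joint link4 below 0.18 rad and value of joint each of link3, link2 above 0.4 rad), for 0.1 s.
2. links 3 and 4 are folded flush onto link 2, the joint at the bottom link still open (value of joint each of link4, link3 below 0.18 rad and value of joint link2 above 0.4 rad), for 0.1 s.
3. all links are folded flush onto the bottom link (value of joint each of link4, link3, link2 below 0.18 rad), for 0.1 s.
4. the folded lock's nose is past the clamp bar and the bar presses on it (x of lock_nose in the frame of carrier above -0.025 m and contact force between clamp and lock above 1 N), for 0.2 s.
At the end, for the whole second after the job is handed in: All link joints within 0.18 rad of flush; lock flat on the deck (tilt < 0.1 rad, height within 6 mm), lengthways within 0.3 rad, head out, nose 25 to 120 mm past the clamp bar and within 35 mm of the deck's centre line; the bar presses on it with over 1 N; lock at rest and let go (all of step 3 and all of step 4 and x of lock_nose in the frame of carrier below 0.07 m and y of lock_nose in the frame of carrier between -0.035 and 0.035 m and z of lock_mid in the frame of carrier between 0.04 and 0.052 m and angle between lock's own z axis and vertical below 0.1 rad and angle between the x axis of lock and the x axis of carrier, either way round below 0.3 rad and linear speed of lock below 0.02 m/s and x of lock_mid in the frame of carrier below 0.005 m); the robot touches nothing.
It fails at once if the lock is lifted off the bench while a link is still open (height (world z) of lock_mid above 0.05 m and value of joint any of link2, link3, link4 above 0.5 rad).
It fails at once if a bystander is moved more than 30 mm (distance of any of torch, cup, brush, wrench, oil, lever from where it was at the start of the episode above 0.03 m).
It also fails if it takes over 64 s, if anything falls off the work surface, if the arm or the gripper's body presses on something with over 40 N, if the wrist force passes 120 N, or if a joint passes its speed limit or range.

## Robot

A 6-joint arm with a two-finger parallel gripper is mounted at the origin on the work surface. World frame = base frame: x ahead of the robot, y to its left, z up, the work surface at z = 0. Lengths are in m, angles in rad, forces in N, time in s.
With the tool pointing down it reaches from about 0.275 to 0.875 m from the base axis. Payload 12.5 kg.
Tool frame: the origin (TCP) lies on the centre line of the jaws, within the pads' length; the fingertips stand r.finger_overhang ahead of it and the grasp point (between the pads) lies 3 mm ahead of it (r.finger_overhang is the distance from the TCP to the fingertips, in m); z points along the fingers, y is the direction in which the jaws open and shut (so a half turn about z gives the same grasp; the last joint's range is limited). The gripper opens to 85 mm and grips with 20 to 120 N. Pads are 22 mm wide; open, the fingers measure 114 mm over their backs; the gripper's body (76 mm by 85 mm) begins 54 mm behind the grasp point. The pads swing forward as they close: fully open they stand 13 mm farther back than shut.
Start: joints at [-1.344, 0.351, 1.652, -0, 1.139, -0.085], TCP at [0.169, -0.523, 0.253] pointing down, gripper open.
Joint ranges: [-2.75, 2.75], [-0.79, 2.1], [0.01, 2.65], [-1.57, 4.71], [0.07, 3.14], [-2.87, 2.87]. Speed limits (rad/s): [2.22, 2.22, 2.79, 3.14, 3.14, 3.14].

## Interface

Orientations are given as a unit quaternion [x, y, z, w].
In Python, from cell import r, optics gives the robot as it stands. The module is installed in compiled form; this text tells all that it offers. Calls block until the motion is done:
- r.move_to(position, orientation): joint-space move of the TCP to a pose.
- r.move_linear(position, rot=None, vel=0.15): straight line of the TCP; rot=None keeps the orientation; vel is the mean speed in m/s.
- r.set_joints(angles): joint-space move.
- r.set_gripper(opening, squeeze=None): opening from 0.0 (shut) to 1.0 (fully open); squeeze is the grip in N (None keeps the last); returns when the fingers have stopped.
- r.sleep(seconds).
- r.inverse_kinematics(position, orientation): joint angles nearest the present ones, or None.
- optics.get_image(name): name is "scene" or "top" or "wrist"; returns a dict with "pixels" (400x640x3 uint8, red, green, blue), "depth" (400x640 float32, m along the optical axis (not along the pixel's ray), 0 where there is no reading), "fx", "fy", "cx", "cy" (pixels), "camera_from_world" (4x4, takes a point from world to camera coordinates); the wrist camera has in their place "mount" (4x4, takes a point from camera to tool coordinates, whose origin is the TCP and whose axes are the flange's). Camera axes: x right, y down, z forward; pixel columns grow to the right and rows downward; lengths in m; the calibration is good to about 2 mm. A picture is of the moment at which its call begins: read the wrist's pose just before it.
A pose or a line that the arm cannot do raises r.PlanningError and nothing moves.
- r.hand_in(): hands the job in, once; it reports no verdict.
Readings, each from a call of its own:
- r.current_t(): time.
- r.current_q(): joint angles.
- r.current_qvel(): joint speeds.
- r.current_effort(): joint torques, N m.
- r.current_tool_pos(): TCP position.
- r.current_ee_rot(): TCP orientation.
- r.current_contact_force(): force on the tool from outside, world axes, zero at the start.
- r.current_torque(): the same for the moment, N m.
- r.current_opening(): opening from 0.0 (shut) to 1.0 (fully open).
Only numpy, scipy, OpenCV 4.12 (cv2) and the standard library are available. Lean on these libraries where they do the work, as an engineer would, in place of code of your own. Each camera call takes 0.05 s, during which the arm holds its last target.

## Working session

There is one attempt and no reset: what is moved stays moved. The work goes in short steps, each a Python script; the robot and the scene stay as the last script left them, time stands still between calls to the robot, and variables do not carry over. Pictures are saved under pics/ and viewed, and the job is handed in when it is done.

```bash
ls; mkdir -p pics; python3 - <<'E'
from cell import r, optics
import numpy as np, cv2
for n in ["scene","top","wrist"]:
    im=optics.get_image(n)
    cv2.imwrite(f"pics/{n}0.png",im["pixels"][:,:,::-1])
    np.savez(f"pics/{n}0.npz",**im)
    print(n,im["fx"],im["cx"],im["cy"]); 
    print(np.round(im.get("camera_from_world",im.get("mount")),3))
print(r.current_t(),r.finger_overhang,r.current_ee_rot(),r.current_tool_pos(),r.current_opening())
E
```

```text
pics
scene 367.0260291598434 320.6489232526054 195.97131881710018
[[-0.69   0.723 -0.011  0.4  ]
 [ 0.398  0.366 -0.841 -0.169]
 [-0.605 -0.585 -0.54   1.729]
 [ 0.     0.     0.     1.   ]]
top 362.0522911007858 320.13388645030096 200.50001212531498
[[-0.079 -0.997  0.006  0.036]
 [-0.976  0.077 -0.203  0.571]
 [ 0.202 -0.022 -0.979  1.   ]
 [ 0.     0.     0.     1.   ]]
wrist 300.1909893391005 319.5634107095546 194.2791851126877
[[ 0.    -0.96  -0.28   0.07 ]
 [ 1.     0.001 -0.001  0.001]
 [ 0.002 -0.28   0.96  -0.121]
 [ 0.     0.     0.     1.   ]]
0.15 0.022 [ 9.87869714e-01  1.55284346e-01 -3.10172781e-05 -4.45967791e-04] [ 0.16869596 -0.52326034  0.25287764] 0.9976989913950284
```

View pics/top0.png

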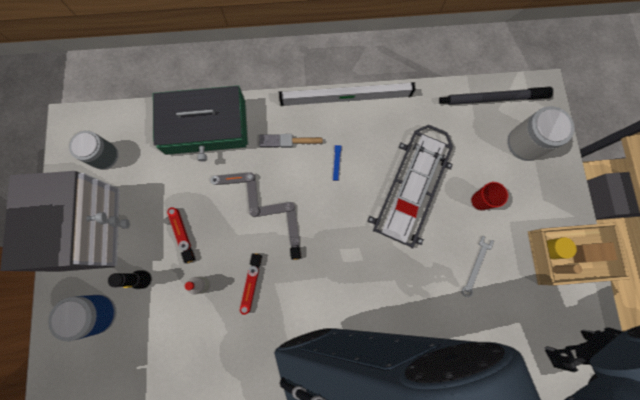

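View pics/scene0.png

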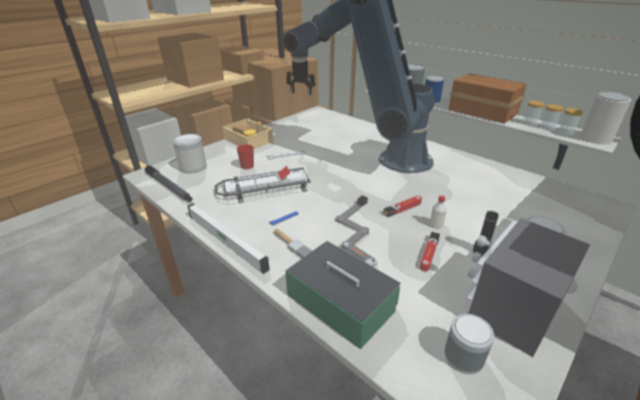

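The top view shows a grey zigzag lock: head at (295,253), pins near (291,207), (255,211) and (250,178), and the orange-marked free link ending at (215,179). Two red look-alikes are at (180,235) and (252,283). Next I'll enlarge the grey one and measure it.

```bash
cat > h.py <<'E'
import numpy as np, cv2
def deproj(im,u,v,z=None):
    """world point at pixel; if z given intersect ray with plane z, else depth"""
    M=np.linalg.inv(im["camera_from_world"])
    d=np.array([(u-im["cx"])/im["fx"],(v-im["cy"])/im["fy"],1.0])
    if z is None:
        D=im["depth"][int(round(v)),int(round(u))]
        return (M@np.r_[d*D,1])[:3]
    o=M[:3,3]; w=M[:3,:3]@d
    return o+w*(z-o[2])/w[2]
def cloud(im):
    v,u=np.mgrid[:400,:640]
    D=im["depth"]
    P=np.stack([(u-im["cx"])/im["fx"]*D,(v-im["cy"])/im["fy"]*D,D,np.ones_like(D)],-1)
    return (P@np.linalg.inv(im["camera_from_world"]).T)[...,:3]
E
python3 - <<'E'
import numpy as np,cv2
from h import *
im=dict(np.load("pics/top0.npz"))
P=cloud(im)
for n,(u,v) in dict(head=(295,253),pin1=(291,207),pin2=(255,210),pin3=(250,178),tip=(217,179),bench=(330,200),lev1=(338,148),lev2=(336,179),deckend=(398,236),tongue=(407,208),deck=(400,225),hinge=(432,140),cup=(490,190)).items():
    print(n,np.round(P[v,u],4))
c=im["pixels"][120:270,190:350,::-1]
cv2.imwrite("pics/c1.png",cv2.resize(c,None,fx=5,fy=4.0,interpolation=cv2.INTER_CUBIC)[:600,:800])
c=im["pixels"][115:255,350:510,::-1]
cv2.imwrite("pics/c2.png",cv2.resize(c,None,fx=4,fy=4.0,interpolation=cv2.INTER_CUBIC))
E
```

```text
head [0.4281 0.0758 0.028 ]
pin1 [0.5682 0.0797 0.0138]
pin2 [0.5681 0.1894 0.0108]
pin3 [0.6684 0.1997 0.0157]
tip [0.6735 0.3013 0.0142]
bench [ 5.834e-01 -4.100e-02 -3.000e-04]
lev1 [ 0.7479 -0.0802  0.0058]
lev2 [ 0.647  -0.0649  0.0064]
deckend [ 0.453  -0.2289  0.0351]
tongue [ 0.5302 -0.2601  0.0573]
deck [ 0.4853 -0.2398  0.0311]
hinge [ 0.7427 -0.3727  0.0301]
cup [ 0.5689 -0.5224  0.0362]
```

View pics/c1.png

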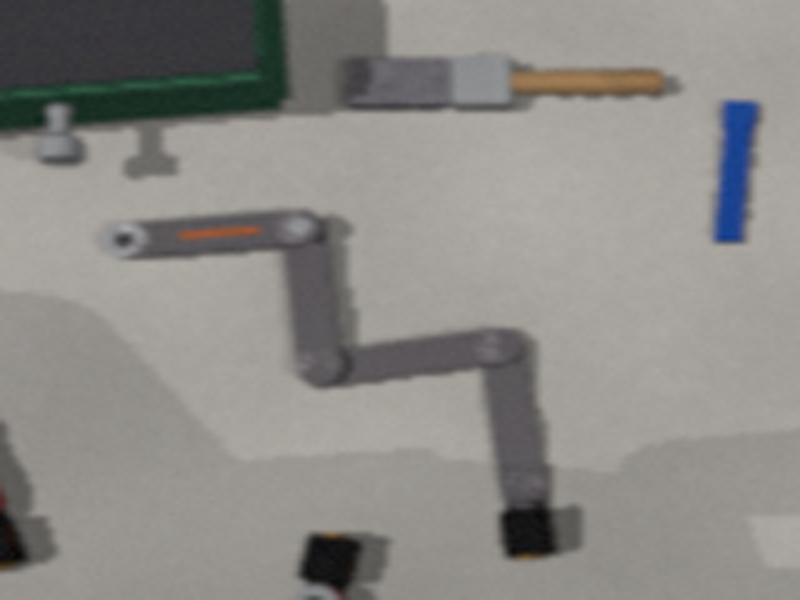

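View pics/c2.png

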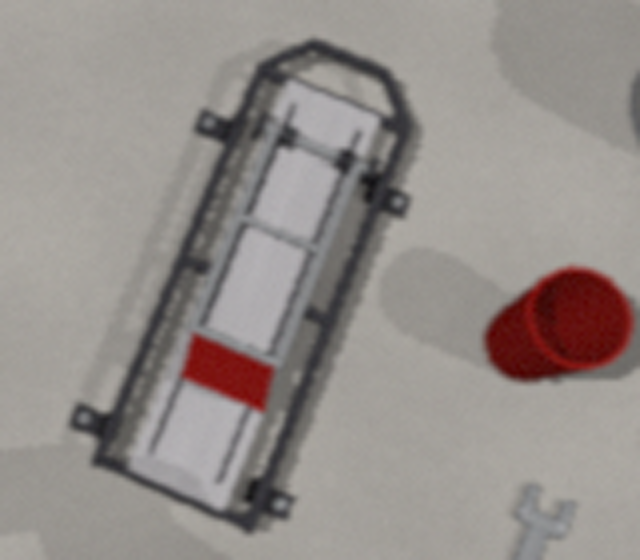

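The crop confirms it: this is the only dark grey zigzag, it carries the orange line on link 4, and it has the steel eye at the tip. Now the pin positions, the carrier pose and the clearance to the toolbox.

```bash
python3 - <<'E'
import numpy as np
from h import *
im=dict(np.load("pics/top0.npz"))
P=cloud(im)
px=dict(tip=(215,179.5,.014),pin3=(249.6,177,.016),pin2=(254.6,211.5,.012),pin1=(288.8,206.5,.013),pin0=(295.6,241.2,.007))
W={k:deproj(im,*v) for k,v in px.items()}
ks=list(W)
for k in ks: print(k,np.round(W[k],4))
for a,b in zip(ks,ks[1:]):
    d=W[b]-W[a]; print(a,b,round(np.linalg.norm(d[:2]),4),round(np.degrees(np.arctan2(-d[1],-d[0])),1))
# lock height points median
for k,(u,v,_) in px.items():
    u=int(round(u));v=int(round(v)); print(k,'z',np.round(np.median(P[v-1:v+2,u-1:u+2,2]),4))
# box
g=P[80:165,150:250].reshape(-1,3); m=(g[:,2]>.08)&(g[:,2]<.4); print('box>80mm x',np.percentile(g[m,0],[0,1,5,50]),'y',np.percentile(g[m,1],[1,99]),'z',np.percentile(g[m,2],[50,99]))
m=(g[:,2]>.02); print('box>20mm xmin',np.percentile(g[m,0],[0,.3,1,2]))
# carrier deck by colour (bright)
hsv=cv2.cvtColor(im["pixels"],cv2.COLOR_RGB2HSV)
p=P.reshape(-1,3);c=im["pixels"].reshape(-1,3).astype(int)
m=(p[:,2]>.028)&(p[:,2]<.038)&(p[:,0]>.4)&(p[:,0]<.85)&(p[:,1]<-.15)&(p[:,1]>-.45)&(c.min(1)>150)
d=p[m];rc=cv2.minAreaRect(d[:,:2].astype(np.float32)*1000);print('deck',m.sum(),rc, cv2.boxPoints(rc))
h=hsv.reshape(-1,3); red=(h[:,0]<8)|(h[:,0]>172); red&=(h[:,1]>150)
t=p[red&(p[:,0]>.4)&(p[:,1]<-.15)&(p[:,1]>-.42)]
rc=cv2.minAreaRect(t[:,:2].astype(np.float32)*1000);print('tongue',len(t),rc,t[:,2].min(),t[:,2].max())
E
```

```text
tip [0.6725 0.3075 0.014 ]
pin3 [0.6716 0.2007 0.016 ]
pin2 [0.5633 0.1906 0.012 ]
pin1 [0.5704 0.0863 0.013 ]
pin0 [0.4643 0.0729 0.007 ]
tip pin3 0.1068 89.5
pin3 pin2 0.1088 5.3
pin2 pin1 0.1046 93.9
pin1 pin0 0.1069 7.2
tip z 0.0135
pin3 z 0.0203
pin2 z 0.013
pin1 z 0.0112
pin0 z 0.0061
box>80mm x [0.76318853 0.76727694 0.77181281 0.84669294] y [0.20630661 0.46166988] z [0.09648309 0.11552752]
box>20mm xmin [0.3582615  0.3582615  0.72606136 0.7567499 ]
deck 1435 ((598.4111328125, -296.8048095703125), (75.44184112548828, 332.2998046875), 61.3424186706543) [[ 434.52438 -250.2238 ]
 [ 726.1179  -409.58612]
 [ 762.29785 -343.3858 ]
 [ 470.70435 -184.0235 ]]
tongue 219 ((531.9061279296875, -259.5871276855469), (61.41020965576172, 38.335296630859375), 60.78738784790039) 0.03972264471733333 0.07120857901334432
```

```bash
cat >> h.py <<'E'
def q_yaw(psi): return [float(np.cos(psi/2)),float(np.sin(psi/2)),0.0,0.0]  # tool down, tool x at yaw psi
E
python3 - <<'E'
import numpy as np
from h import *
from cell import r
for name,pts in dict(s1=[(.70,.29,0),(.57,.215,0)],s2=[(.66,.23,0),(.6,.1,0)],s3=[(.61,.18,0),(.47,.1,0)],deck=[(.3,-.15,0),(.6,-.3,0)]).items():
  for p in pts:
    out=[]
    for d in range(-180,180,30):
        q=r.inverse_kinematics([p[0],p[1],.03],q_yaw(np.radians(d)))
        out.append((d,None if q is None else round(float(q[5]),2)))
    print(name,p,out, None if q is None else np.round(q,2))
E
```

```text
s1 (0.7, 0.29, 0) [(-180, -1.24), (-150, -1.76), (-120, -2.29), (-90, -2.81), (-60, None), (-30, 2.43), (0, 1.9), (30, 1.38), (60, 0.85), (90, 0.33), (120, -0.19), (150, -0.72)] [ 0.33  0.97  1.14 -0.    1.03 -0.72]
s1 (0.57, 0.215, 0) [(-180, -1.29), (-150, -1.81), (-120, -2.33), (-90, -2.86), (-60, None), (-30, 2.38), (0, 1.86), (30, 1.33), (60, 0.81), (90, 0.28), (120, -0.24), (150, -0.76)] [ 0.28  0.75  1.62 -0.    0.77 -0.76]
s2 (0.66, 0.23, 0) [(-180, -1.3), (-150, -1.83), (-120, -2.35), (-90, None), (-60, None), (-30, 2.36), (0, 1.84), (30, 1.32), (60, 0.79), (90, 0.27), (120, -0.25), (150, -0.78)] [ 0.27  0.88  1.35 -0.    0.92 -0.78]
s2 (0.6, 0.1, 0) [(-180, -1.48), (-150, -2.01), (-120, -2.53), (-90, None), (-60, 2.71), (-30, 2.18), (0, 1.66), (30, 1.14), (60, 0.61), (90, 0.09), (120, -0.43), (150, -0.96)] [ 0.09  0.75  1.63 -0.    0.77 -0.96]
s3 (0.61, 0.18, 0) [(-180, -1.36), (-150, -1.88), (-120, -2.4), (-90, None), (-60, 2.83), (-30, 2.31), (0, 1.78), (30, 1.26), (60, 0.74), (90, 0.21), (120, -0.31), (150, -0.83)] [ 0.21  0.78  1.54 -0.    0.81 -0.83]
s3 (0.47, 0.1, 0) [(-180, -1.46), (-150, -1.98), (-120, -2.51), (-90, None), (-60, 2.73), (-30, 2.21), (0, 1.68), (30, 1.16), (60, 0.64), (90, 0.11), (120, -0.41), (150, -0.93)] [ 0.11  0.6   1.97 -0.    0.58 -0.93]
deck (0.3, -0.15, 0) [(-180, -2.17), (-150, -2.7), (-120, None), (-90, 2.54), (-60, 2.02), (-30, 1.49), (0, 0.97), (30, 0.44), (60, -0.08), (90, -0.6), (120, -1.13), (150, -1.65)] [-0.6   0.45  2.32 -0.    0.36 -1.65]
deck (0.6, -0.3, 0) [(-180, -2.1), (-150, -2.63), (-120, None), (-90, 2.61), (-60, 2.08), (-30, 1.56), (0, 1.04), (30, 0.51), (60, -0.01), (90, -0.53), (120, -1.06), (150, -1.58)] [-0.53  0.83  1.44 -0.    0.87 -1.58]
```

```bash
cat >> h.py <<'E'
def u(a): return np.array([np.cos(a),np.sin(a)])
def shot(name,optics,full=True):
    im=optics.get_image("top"); np.savez(f"pics/{name}.npz",**im)
    c=im["pixels"][110:290,170:470,::-1]
    cv2.imwrite(f"pics/{name}.png",cv2.resize(c,None,fx=2.66,fy=2.66,interpolation=cv2.INTER_CUBIC)); return im
def pusharc(r,pin,a,off,th0,th1,sgn,z,step=10,vel=.1,flip=0):
    """link direction th (deg) goes th0->th1; pusher on side th-sgn*90; sgn=+1 ccw"""
    n=max(1,int(np.ceil(abs(th1-th0)/step)))
    for t in np.linspace(th0,th1,n+1):
        t=np.radians(t)
        p=np.array(pin[:2])+a*u(t)+off*u(t-sgn*np.pi/2)
        r.move_linear([p[0],p[1],z],rot=q_yaw(t+flip),vel=vel)
        f=r.current_contact_force()
        print(round(np.degrees(t)),np.round(p,3),np.round(f,1),round(r.current_t(),2))
E
python3 - <<'E'
import numpy as np
from h import *
from cell import r,optics
pin3=np.array([.6716,.2007]); th=np.radians(89.5)
p=pin3+.085*u(th)+.034*u(th-np.pi/2)
r.move_to([p[0],p[1],.20],q_yaw(th))
r.set_gripper(0.0,40)
r.move_linear([p[0],p[1],.029],vel=.2)
print(r.current_t(),r.current_tool_pos(),r.current_opening(),r.current_contact_force())
pusharc(r,pin3,.085,.030,89.5,140,1,.029)
shot("a1",optics)
E
```

```text
5.3167 [0.70720308 0.28568333 0.03069988] 0.000667540020916355 [-0.15472556  0.41218786 -0.45421578]
90 [0.702 0.285] [-0.8  0.1 -0.5] 5.57
98 [0.69  0.289] [0.4 0.3 0.3] 5.87
106 [0.676 0.291] [-0.  -0.5 -1.2] 6.17
115 [0.663 0.29 ] [-0.   0.2 -1. ] 6.47
123 [0.65  0.288] [0.1 0.5 0.3] 6.77
132 [0.638 0.284] [0.1 0.2 0.2] 7.07
140 [0.626 0.278] [ 0.7 -0.2  1.4] 7.37
```

View pics/a1.png

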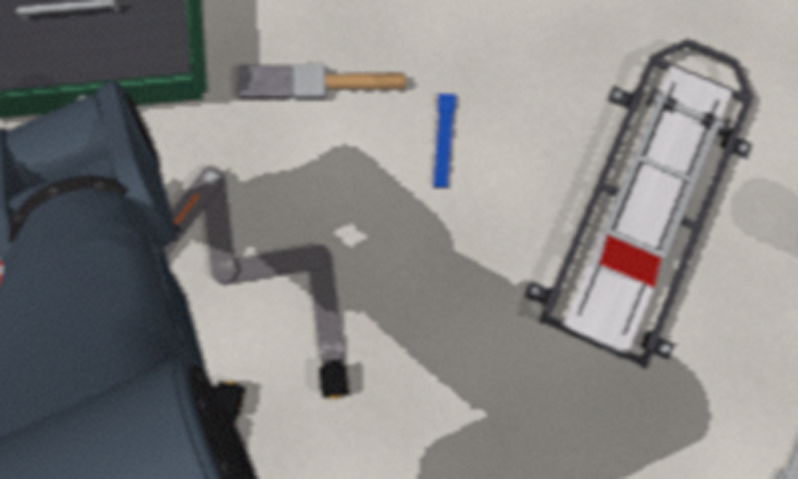

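It works: link 4 has turned about pin 3, which is at crop (211,175), and pin 2 at (228,268) has hardly moved. Continuing to flush.

```bash

python3 - <<'E'
import numpy as np
from h import *
from cell import r,optics
pin3=np.array([.6735,.2007])
pusharc(r,pin3,.085,.029,140,186,1,.029)
p=r.current_tool_pos(); 
# back off
r.move_linear([p[0],p[1]+.03,.029])
r.move_linear([p[0]+.0,p[1]+.08,.12],vel=.25)
shot("a2",optics); print(r.current_t())
E
```

```text
140 [0.627 0.278] [0.3 0.  0.1] 7.67
149 [0.615 0.269] [ 0.8 -0.5  0.4] 7.97
158 [0.605 0.259] [ 0.1 -0.3  0.6] 8.28
168 [0.597 0.247] [ 0.2 -0.4  0.7] 8.59
177 [0.59  0.234] [ 0.6 -0.3  0.6] 8.9
186 [0.586 0.221] [ 0.  -0.9  0.1] 9.21
10.175
```

View pics/a2.png

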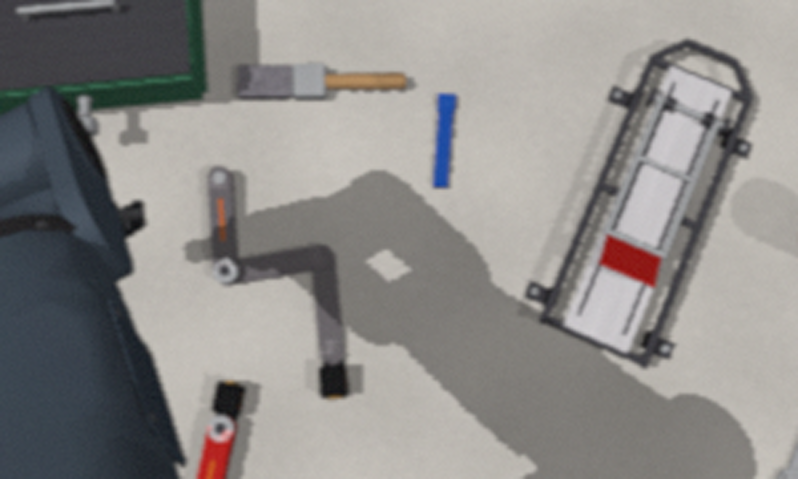

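Link 4 is flush on link 3: the eye at crop (228,270) sits over pin 2, and pin 3 is at (218,176). Next is links 3+4, clockwise about pin 2.

```bash

python3 - <<'E'
import numpy as np
from h import *
from cell import r,optics
im=dict(np.load("pics/a2.npz"))
f=lambda x,y,z: deproj(im,170+x/2.66,110+y/2.66,z)
P2=f(228,270,.02);P3=f(218,176,.022);P1=f(322,258,.012);P0=f(333,352,.007)
ang=lambda a,b: np.degrees(np.arctan2(b[1]-a[1],b[0]-a[0]))
print(P2,P3,P1,P0); t3=ang(P2,P3); t2=ang(P1,P2); print(t3,t2,ang(P0,P1),np.linalg.norm(P3-P2),np.linalg.norm(P2-P1))
th=np.radians(t3)
p=P2[:2]+.085*u(th)+.036*u(th+np.pi/2)
r.move_linear([p[0],p[1]+.02,.07],rot=q_yaw(th+np.pi),vel=.25)
r.move_linear([p[0],p[1],.029],vel=.2)
end=t2-180
pusharc(r,P2,.085,.029,t3,end+35,-1,.029,flip=np.pi,step=11)
shot("b1",optics); print(end,r.current_t())
E
```

```text
[0.56150031 0.18598888 0.02      ] [0.67193765 0.1923723  0.022     ] [0.56851483 0.0796149  0.012     ] [0.46100589 0.07437738 0.007     ]
3.3080887073161764 93.7727414142216 2.7890779223684903 0.11063975627818981 0.10690476147469825
3 [0.645 0.22 ] [ 0.2  0.2 -0.6] 11.32
-8 [0.65  0.203] [ 0.   0.4 -0.3] 11.67
-19 [0.651 0.187] [-0.8  0.1  1.2] 12.01
-29 [0.65 0.17] [-0.2 -0.2 -0. ] 12.35
-40 [0.645 0.153] [-0.1  0.1  0.4] 12.69
-51 [0.637 0.138] [-0.5  0.4  0.8] 13.03
-86.2272585857784 13.0833
```

View pics/b1.png

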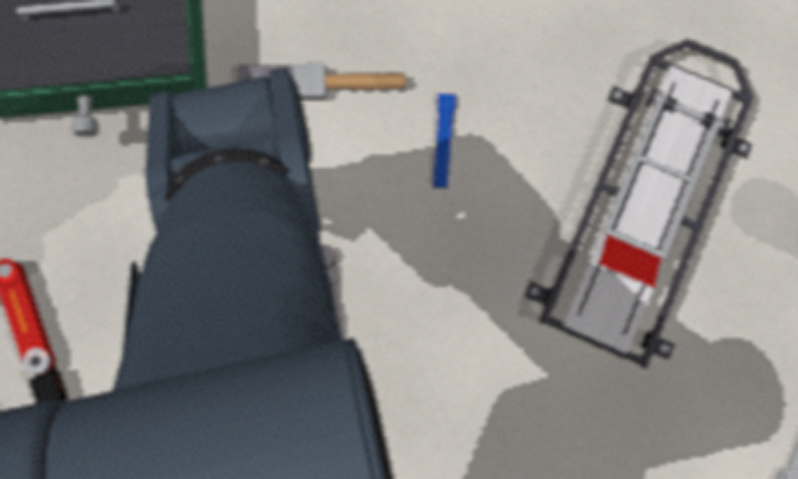

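The arm hides the lock in the top view, so I'll check with the wrist and scene cameras.

```bash

python3 - <<'E'
import numpy as np,cv2
from cell import r,optics
a=optics.get_image("wrist")["pixels"]; b=optics.get_image("scene")["pixels"]
c=cv2.resize(b[160:290,230:450],(640,378),interpolation=cv2.INTER_CUBIC)
o=np.vstack([cv2.resize(a,(352,220)),cv2.resize(c,(352,220))]); cv2.imwrite("pics/b1w.png",cv2.resize(o,None,fx=1.3,fy=1.3)[:,:,::-1])
E
```

```text
(no output)
```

View pics/b1w.png

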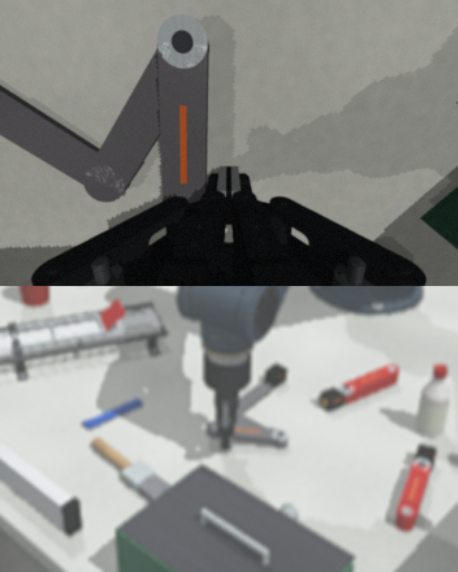

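The wrist view shows links 3+4 stacked and about 30° from link 2, with link 2 still wide open. Finishing step 2.

```bash

python3 - <<'E'
import numpy as np
from h import *
from cell import r,optics
P2=np.array([.5615,.186])
pusharc(r,P2,.085,.0285,-51,-87,-1,.029,flip=np.pi,step=12)
p=r.current_tool_pos()
r.move_linear([p[0]+.03,p[1],.029])
r.move_linear([p[0]+.06,p[1]-.16,.15],vel=.3)
shot("b2",optics); print(r.current_t())
E
```

```text
-51 [0.637 0.138] [ 0.9  0.  -0.1] 13.43
-63 [0.625 0.123] [ 0.7 -0.4 -1.1] 13.79
-75 [0.611 0.111] [-0.2  1.   0.5] 14.15
-87 [0.594 0.103] [-0.   0.4 -0.2] 14.51
15.7417
```

View pics/b2.png

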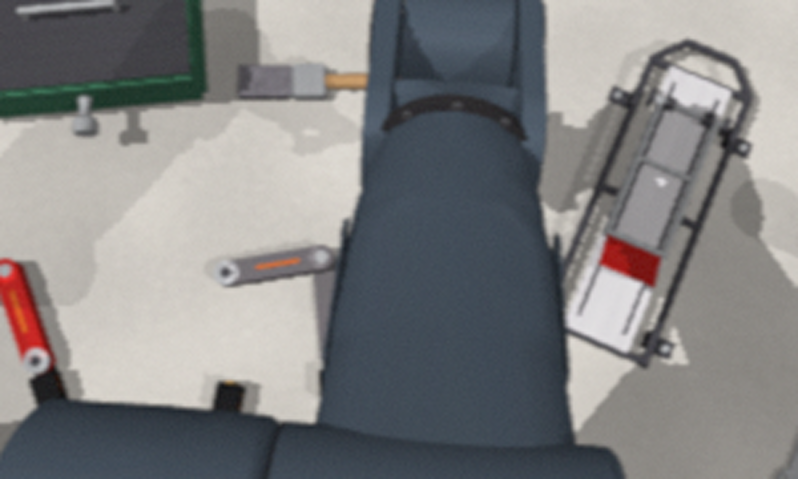

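Links 3+4 are flush on link 2: the eye is at crop (228,272) and pin 3 is over pin 1 at (321,258). Step 3: swing the stack counter-clockwise about pin 1.

```bash

python3 - <<'E'
import numpy as np
from h import *
from cell import r,optics
im=dict(np.load("pics/b2.npz"))
f=lambda x,y,z: deproj(im,170+x/2.66,110+y/2.66,z)
P2=f(228,272,.022);P1=f(321,258,.026)
print(P2,P1); d=P2-P1; t2=np.degrees(np.arctan2(d[1],d[0])); print(t2,np.linalg.norm(d))
th=np.radians(t2)
p=P1[:2]+.085*u(th)+.036*u(th-np.pi/2)
r.move_linear([p[0]+.03,p[1],.075],rot=q_yaw(th),vel=.25)
r.move_linear([p[0],p[1],.029],vel=.2)
pusharc(r,P1,.085,.029,t2,181,1,.029,step=11)
p=r.current_tool_pos()
r.move_linear([p[0],p[1]+.03,.029])
r.move_linear([p[0],p[1]+.15,.15],vel=.3)
shot("c1_",optics); print(r.current_t())
E
```

```text
[0.5588314  0.18576804 0.022     ] [0.56588478 0.07988914 0.026     ]
93.81126844229065 0.10618894302923725
94 [0.589 0.167] [ 1.2 -0.2  0.7] 17.52
105 [0.572 0.169] [ 0.  -0.9 -0.4] 17.86
116 [0.555 0.169] [ 0.7  0.5 -0.4] 18.2
127 [0.539 0.165] [ 0.3  0.3 -0.6] 18.54
137 [0.523 0.159] [ 1.  -0.1  0.6] 18.88
148 [0.509 0.149] [0.7 0.4 0.6] 19.23
159 [0.497 0.137] [0.2 0.1 0.1] 19.57
170 [0.487 0.123] [-0.1 -0.1 -0.7] 19.91
181 [0.48  0.107] [ 0.  -0.1  0.2] 20.25
21.3667
```

View pics/c1_.png

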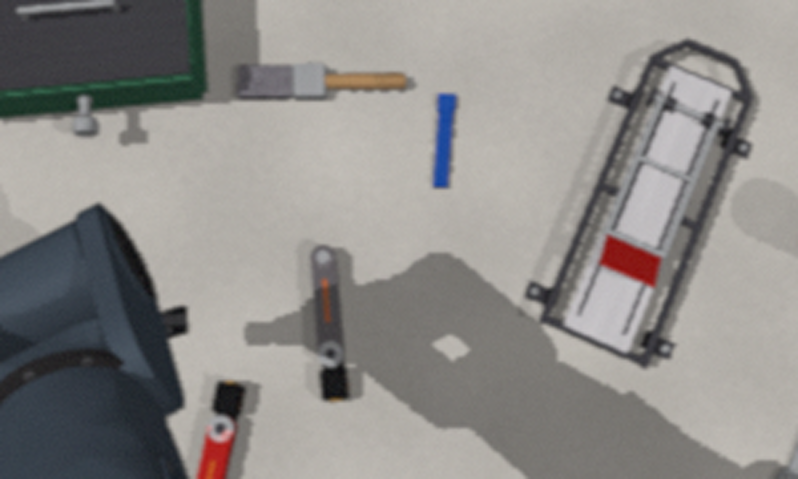

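The lock is folded: nose at crop (323,246), eye (332,353), head (335,385). Next: refine the lock axis and the carrier's deck height and end bar, then grasp.

```bash

python3 - <<'E'
import numpy as np
from h import *
im=dict(np.load("pics/c1_.npz"))
P=cloud(im)
f=lambda x,y,z: deproj(im,170+x/2.66,110+y/2.66,z)
P1=f(323,256,.026);E=f(332,353,.026);d=P1-E
print(P1,E,np.linalg.norm(d),np.degrees(np.arctan2(d[1],d[0])))
p=P.reshape(-1,3);m=(p[:,2]>.012)&(p[:,0]>.37)&(p[:,0]<.62)&(p[:,1]>.04)&(p[:,1]<.125)&(p[:,2]<.05)
q=p[m];rc=cv2.minAreaRect(q[:,:2].astype(np.float32)*1000);print(m.sum(),rc,np.percentile(q[:,2],[50,99]))
vx=cv2.fitLine(q[:,:2].astype(np.float32),cv2.DIST_L2,0,.001,.001).ravel();print(vx,np.degrees(np.arctan2(vx[1],vx[0])), (q[:,:2]@vx[:2]).min(),(q[:,:2]@vx[:2]).max())
# carrier
c0=np.array([.5984,-.2968]);a=np.radians(-28.66);ex=u(a);ey=u(a+np.pi/2)
X=(p[:,:2]-c0)@ex;Y=(p[:,:2]-c0)@ey
for lo in np.arange(-.2,.18,.01):
    s=(X>lo)&(X<lo+.01)
    cs=s&(abs(Y)<.02); z=p[cs,2]; zr=p[s&(Y>.035)&(Y<.07),2]; zl=p[s&(Y<-.035)&(Y>-.07),2]
    print(round(lo,2),np.round(np.percentile(z,[5,50,95]),3),np.round(zr.max(),3),np.round(zl.max(),3))
E
```

```text
[0.56800163 0.07749401 0.026     ] [0.4581975  0.07449452 0.026     ] 0.10984509622206762 1.5647427517753514
548 ((494.58624267578125, 77.05985260009766), (174.31710815429688, 30.2643985748291), 1.6047455072402954) [0.02505748 0.0298303 ]
[0.9997364  0.02295888 0.49268696 0.07658895] 1.3155625 0.40910386720880887 0.5833746509330923
-0.2 [-0.004 -0.001  0.003] 0.003 0.003
-0.19 [-0.003 -0.001  0.003] 0.004 0.003
-0.18 [-0.003  0.     0.031] 0.033 0.034
-0.17 [-0.     0.031  0.035] 0.037 0.033
-0.16 [0.029 0.032 0.034] 0.033 0.034
-0.15 [0.029 0.032 0.035] 0.034 0.035
-0.14 [0.028 0.032 0.035] 0.032 0.034
-0.13 [0.027 0.031 0.036] 0.034 0.034
-0.12 [0.028 0.032 0.034] 0.034 0.035
-0.11 [0.028 0.031 0.034] 0.035 0.035
-0.1 [0.029 0.033 0.068] 0.033 0.034
-0.09 [0.029 0.061 0.065] 0.036 0.034
-0.08 [0.049 0.054 0.058] 0.033 0.033
-0.07 [0.045 0.048 0.052] 0.033 0.034
-0.06 [0.036 0.042 0.044] 0.041 0.04
-0.05 [0.03  0.035 0.042] 0.043 0.044
-0.04 [0.028 0.032 0.034] 0.04 0.041
-0.03 [0.028 0.031 0.035] 0.042 0.043
-0.02 [0.028 0.032 0.035] 0.041 0.044
-0.01 [0.028 0.031 0.034] 0.04 0.041
0.0 [0.029 0.032 0.035] 0.043 0.041
0.01 [0.028 0.032 0.035] 0.044 0.041
0.02 [0.028 0.031 0.035] 0.044 0.039
0.03 [0.028 0.032 0.035] 0.04 0.044
0.04 [0.031 0.038 0.043] 0.041 0.041
0.05 [0.029 0.032 0.035] 0.045 0.044
0.06 [0.029 0.032 0.034] 0.043 0.039
0.07 [0.027 0.031 0.035] 0.045 0.042
0.08 [0.029 0.032 0.034] 0.042 0.041
0.09 [0.028 0.032 0.035] 0.042 0.043
0.1 [0.029 0.032 0.036] 0.043 0.043
0.11 [0.029 0.035 0.046] 0.047 0.048
0.12 [0.03  0.039 0.045] 0.046 0.048
0.13 [0.028 0.032 0.035] 0.034 0.033
0.14 [0.028 0.031 0.035] 0.033 0.035
0.15 [0.029 0.031 0.036] 0.032 0.034
0.16 [0.028 0.031 0.035] 0.035 0.036
0.17 [0.026 0.029 0.031] 0.033 0.035
```

The lock rectangle is 174.3 x 30.3 mm, which matches the folded size, and the deck is at 32 mm with nothing standing proud at the open end. Grasping, lifting and moving in front of the tongue.

```bash

python3 - <<'E'
import numpy as np
from h import *
from cell import r,optics
mid=np.array([.513,.077]); y=np.radians(1.5)
g=mid-.058*u(y)
r.set_gripper(.7,70)
r.move_to([g[0],g[1],.13],q_yaw(y+np.pi))
r.move_linear([g[0],g[1],.026],vel=.15)
print(r.current_tool_pos(),r.current_contact_force())
r.set_gripper(0.0,70)
print('open',r.current_opening(),r.current_t())
r.move_linear([g[0],g[1],.12],vel=.15)
print('open',r.current_opening(),r.current_contact_force())
c0=np.array([.5984,-.2968]);a=np.radians(-28.66)
p=c0-.257*u(a)
r.move_linear([p[0],p[1],.12],rot=q_yaw(a+np.pi),vel=.25)
r.move_linear([p[0],p[1],.075],vel=.15)
print(r.current_tool_pos(),r.current_opening(),r.current_t())
a_=shot("d1",optics)
w=optics.get_image("wrist")["pixels"]; cv2.imwrite("pics/d1w.png",w[:,:,::-1])
s=optics.get_image("scene")["pixels"]; cv2.imwrite("pics/d1s.png",cv2.resize(s[120:280,180:420],None,fx=3.2,fy=3.2,interpolation=cv2.INTER_CUBIC)[:,:,::-1])
E
```

```text
[0.4554795  0.07588812 0.02653249] [-0.54024193  0.44723919  0.49804016]
open 0.30911280864171803 23.9667
open 0.3077127835266472 [ 0.5101867  -0.40397633 -5.80604427]
[ 0.37307932 -0.17306039  0.07515339] 0.30769249632930107 26.3917
```

View pics/d1.png

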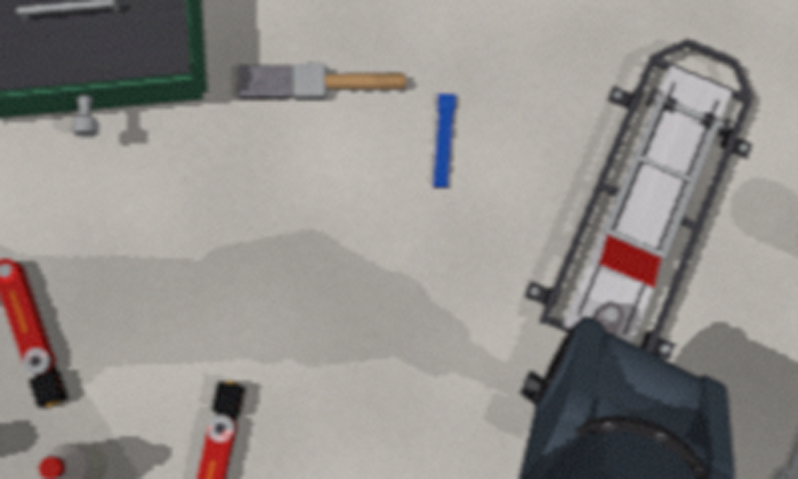

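View pics/d1s.png

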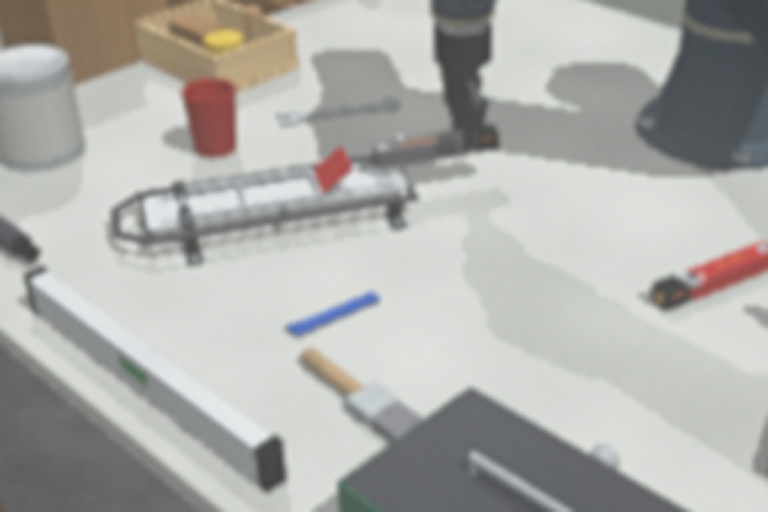

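View pics/d1w.png

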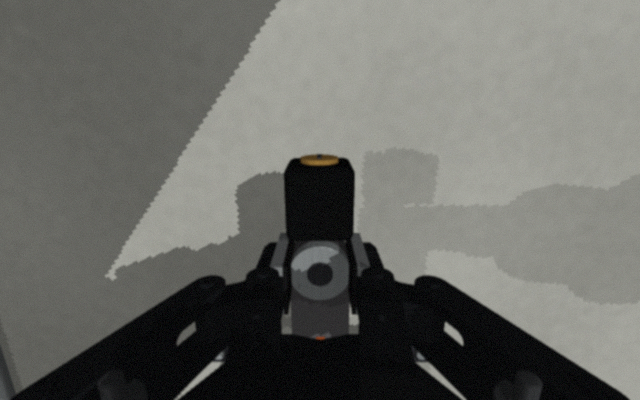

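The lock is gripped centrally, with the pin 1 rivet showing at crop (608,316) on the deck's line. Before inserting, a check of pitch, height and lateral offset at the nose.

```bash

python3 - <<'E'
import numpy as np
from h import *
im=dict(np.load("pics/d1.npz"))
p=cloud(im).reshape(-1,3);c0=np.array([.5984,-.2968]);a=np.radians(-28.66);ex=u(a);ey=u(a+np.pi/2)
X=(p[:,:2]-c0)@ex;Y=(p[:,:2]-c0)@ey
m=(X>-.2)&(X<-.11)&(abs(Y)<.05)&(p[:,2]>.05)&(p[:,2]<.095)
print(m.sum(),X[m].max(),np.median(Y[m]),Y[m].min(),Y[m].max(),np.percentile(p[m,2],[5,50,95]))
for lo in np.arange(-.16,-.11,.01):
    s=m&(X>lo)&(X<lo+.01); print(round(lo,2),s.sum(),np.median(p[s,2]) if s.any() else 0)
E
```

```text
98 -0.12989943150263508 -0.0001618456276242103 -0.013525214888935615 0.014476145164063607 [0.06755136 0.07239382 0.07533649]
-0.16 31 0.07209490452841316
-0.15 39 0.07248717103252145
-0.14 26 0.07243490161370048
-0.13 1 0.07079434873626589
-0.12 0 0
```

The nose is at carrier x −0.130 (as expected), y 0.000, with a droop of about 1–2 mm. Lowering to just above the deck and sliding in.

```bash

python3 - <<'E'
import numpy as np
from h import *
from cell import r,optics
c0=np.array([.5984,-.2968]);a=np.radians(-28.66)
P=lambda x:c0+x*u(a)
r.move_linear([*P(-.257),.061],vel=.1)
for x in [-.225,-.2,-.18,-.165,-.15,-.14,-.132]:
    r.move_linear([*P(x),.061],vel=.06)
    f=np.array(r.current_contact_force()); print(x,np.round([f[:2]@u(a),f[:2]@u(a+np.pi/2),f[2]],1),round(r.current_opening(),3),round(r.current_t(),2))
    if np.linalg.norm(f)>30: print("STOP");break
shot("e1",optics)
s=optics.get_image("scene")["pixels"]; cv2.imwrite("pics/e1s.png",cv2.resize(s[150:220,200:340],None,fx=5.5,fy=5.5,interpolation=cv2.INTER_CUBIC)[:,:,::-1])
E
```

```text
-0.225 [-0.6  0.1 -4.6] 0.309 27.52
-0.2 [-3.7 -0.5 -5.5] 0.31 28.08
-0.18 [-6.  -0.2 -5.4] 0.309 28.57
-0.165 [-2.7  1.4 -6.5] 0.312 28.97
-0.15 [ 1.6  0.1 -8. ] 0.304 29.37
-0.14 [ 0.5 -0.1 -8.7] 0.306 29.68
-0.132 [-1.1  0.5 -8.1] 0.309 29.97
```

View pics/e1s.png

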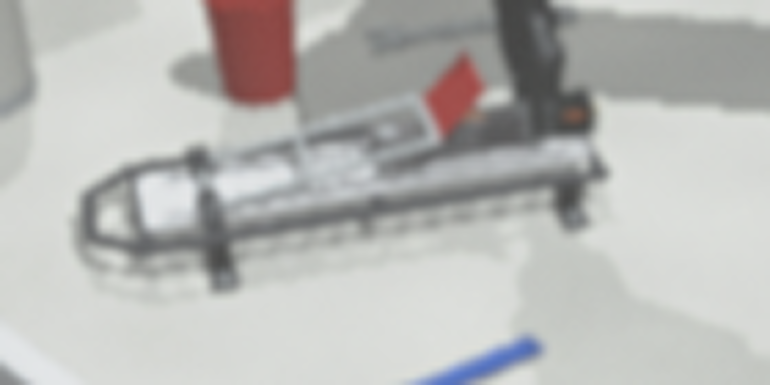

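View pics/e1.png

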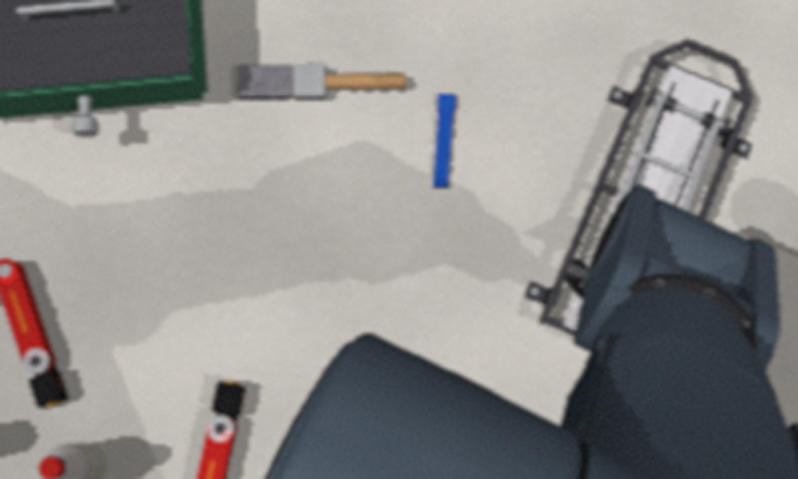

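The clamp is lifted, with the bar at about (430,110) in the scene crop and the lock's nose showing past it. Next: lower, release, back off along the deck and then go up.

```bash

python3 - <<'E'
import numpy as np
from h import *
from cell import r,optics
c0=np.array([.5984,-.2968]);a=np.radians(-28.66)
P=lambda x:c0+x*u(a)
r.move_linear([*P(-.132),.0595],vel=.05)
print(np.round(r.current_contact_force(),1))
r.set_gripper(.58); r.sleep(.3)
r.move_linear([*P(-.17),.0605],vel=.08)
print(np.round(r.current_contact_force(),1))
r.move_linear([*P(-.20),.17],vel=.2)
r.move_to([.25,-.45,.25],q_yaw(np.radians(18)))
print(r.current_t(),np.round(r.current_contact_force(),1))
im=shot("f1",optics)
c=im["pixels"][115:255,350:510,::-1]; cv2.imwrite("pics/f1c.png",cv2.resize(c,None,fx=4,fy=4,interpolation=cv2.INTER_CUBIC))
s=optics.get_image("scene")["pixels"]; cv2.imwrite("pics/f1s.png",cv2.resize(s[150:220,200:340],None,fx=5.5,fy=5.5,interpolation=cv2.INTER_CUBIC)[:,:,::-1])
p=cloud(im).reshape(-1,3)
X=(p[:,:2]-c0)@u(a);Y=(p[:,:2]-c0)@u(a+np.pi/2)
m=(X>-.2)&(X<.05)&(abs(Y)<.045)&(p[:,2]>.048)&(p[:,2]<.066)
for lo in np.arange(-.19,.03,.01):
    s=m&(X>lo)&(X<lo+.01); 
    if s.any(): print(round(lo,2),s.sum(),np.round([np.median(p[s,2]),Y[s].min(),Y[s].max()],4))
E
```

```text
[-1.3  1.1 -7.1]
[ 0.5 -0.4  0.1]
33.825 [ 0.3 -0.8 -0.5]
-0.19 1 [0.0538 0.0017 0.0017]
-0.18 38 [ 0.0569 -0.0147  0.0137]
-0.17 38 [ 0.0581 -0.0152  0.0141]
-0.16 37 [ 0.0581 -0.0147  0.0139]
-0.15 24 [ 0.0579 -0.0158  0.0128]
-0.14 33 [ 0.0569 -0.0129  0.0122]
-0.13 33 [ 0.0572 -0.014   0.0127]
-0.12 36 [ 0.0575 -0.0142  0.0133]
-0.11 35 [ 0.0569 -0.0147  0.0132]
-0.1 35 [ 0.0573 -0.0148  0.0132]
-0.09 33 [ 0.0569 -0.0149  0.0135]
-0.08 1 [0.0502 0.0129 0.0129]
-0.06 26 [ 0.064  -0.0335  0.037 ]
-0.05 44 [ 0.0638 -0.0377  0.0363]
-0.04 52 [ 0.0594 -0.0367  0.0374]
-0.03 49 [ 0.0585 -0.0373  0.0376]
-0.02 47 [ 0.0581 -0.0379  0.0374]
-0.01 28 [ 0.0586 -0.0376  0.0374]
0.0 17 [ 0.0576 -0.0369  0.0376]
0.01 15 [ 0.0556 -0.0366  0.037 ]
0.02 18 [ 0.0546 -0.0374  0.0376]
```

View pics/f1c.png

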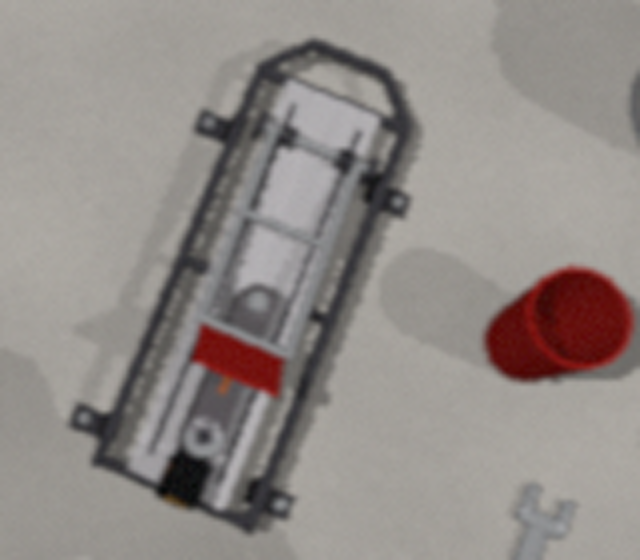

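View pics/f1s.png

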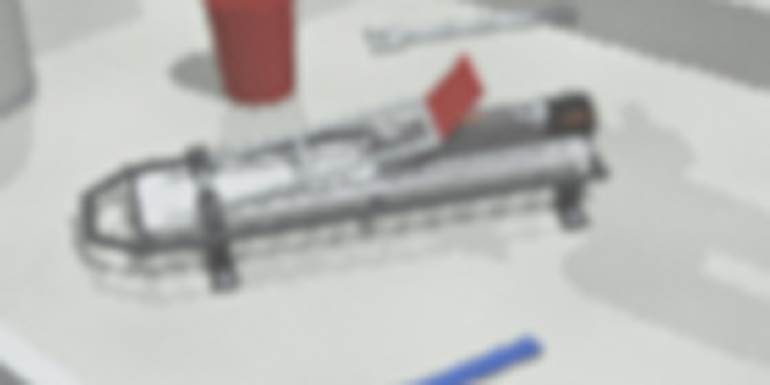

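The lock is flat: its top is at 57 mm all along, against 32 + 25.5 expected. It is centred within 1 mm. Its rear end is at about x −0.179, so the nose is at about −0.005, roughly 45 mm past the bar, and the bar rests on it. Handing in.

```bash
python3 -c "
from cell import r
r.hand_in(); print(r.current_t())"
```

```text
the job is handed in; nothing more can be done
the job is handed in; nothing more can be done
```

I folded the lock link by link on the bench, in the order you gave, and slid it nose first under the clamp. I then let go and handed the job in. It was at about 34 s of the 64 s allowed; the interface reports no verdict.

**Folding:** I used the closed gripper as a pusher. The camera pictures showed each link flush before I started the next one.

**Position:** the last pictures put the nose about 45 mm past the bar and the lock within 1 mm of the deck's centre line. The keyed head was out at the open end.

**Lying flat:** the top of the stack measured about 57 mm all along, which matches the 32 mm deck plus the 25.5 mm stack.

**Clamp:** the bar was raised and resting on the lock. I saw this in the pictures but could not measure its force directly.

**Hands off:** the gripper was clear, with no load on the wrist beyond sensor noise. I touched nothing else on the bench; the cup, lever, brush and wrench looked undisturbed in the pictures. I did not check the torch and oil bottle again.

**Disagreement:** before insertion the nose measured 1 to 2 mm lower than expected. I allowed for it in the insertion height, and no check failed.

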